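Collect the capped jars from the capping machine

ROBOT

A 7-joint arm with a two-finger parallel gripper is mounted at the origin on the work surface. World frame = base frame: x ahead of the robot, y to its left, z up, the work surface at z = 0. Lengths are in m, angles in degrees, forces in N, time in s.
With the tool pointing down it reaches from about 0.425 to 0.875 m from the base axis. Payload 4.7 kg.
Tool frame: the origin (TCP) lies midway between the tips of the shut fingers; the grasp point (between the pads) lies env.grip_point_offset behind it (env.grip_point_offset is the distance from the TCP to the grasp point, in m); z points along the fingers, y is the line along which they close (so a half turn about z gives the same grasp; the last joint's range is limited). The gripper opens to 87 mm and grips with 3 to 60 N. Pads are 19 mm wide; open, the fingers measure 117 mm over their backs; the gripper's body (75 mm by 190 mm) begins 51 mm behind the grasp point.
Start: joints at [-65.598, 18.392, -4.016, 83.108, 1.295, 78.541, -3.26], TCP at [0.26, 0.596, 0.223] pointing down, gripper open.
Joint ranges: [-163.93, 163.93], [-17.29, 119.83], [-79.2, 71.16], [3.27, 140.29], [-89.18, 269.18], [5.43, 117.66], [-154.24, 154.24]. Speed limits (degrees/s): [147.25, 147.25, 180, 180, 180, 180, 180].

INTERFACE

Orientations are given as [roll, pitch, yaw] about the fixed x, y, z axes, in that order (R = Rz(yaw) Ry(pitch) Rx(roll)).
In Python, from cell import env gives the robot as it stands.
- The arm moves only by the shell command python3 -m creep 'ROWS' [FORCE]. ROWS is a JSON object of lists of equal length, an entry for each row: "translation": the shift along the tool's x, y, z in units of 0.08 m (1.0 is 0.08 m), a list of three; "turn": the turn, a rotation vector about the tool's x, y, z in units of 180 degrees (1.0 is 180 degrees), a list of three; "grip": the opening, from 0 (shut) to 1 (fully open). In form: {"translation": [[x, y, z], ...], "turn": [[ax, ay, az], ...], "grip": [grip, ...]}. A call has 1 to 5 rows; each row shifts and turns the commanded pose from where the row before left it, along the tool's axes as they then stand; what a row does not reach is not made up. A row lasts 1/8 s, in which the tool goes at most 62.5 mm and 10.7 degrees, less where a joint would pass 70% of its speed; a pose out of reach is approached as far as the arm can. A call with a number of a shift or a turn outside -1 to 1 is refused whole. A call with a gripper value outside its range is refused whole. The fingers move at their own pace and stop on an object; FORCE is the grip in N (left out, the last holds). Time passes only in rows, so rows that do not move let the fingers close. It gives the time, the measured TCP pose, the force, the opening and the grip force at its end, in the units of the state.
- env.get_obs(): the state, without advancing time (a new reading comes with each control period).
- env.read_camera(name): name is "side" or "top" or "wrist"; returns a dict with "frame" (384x512x3 uint8, red, green, blue), "z_map" (384x512 float32, m along the optical axis (not along the pixel's ray), 0 where there is no reading), "K" (3x3 intrinsics, pixels), "rvec" (rotation vector, rad) and "tvec" (3), from world to camera coordinates, as OpenCV has them. Camera axes: x right, y down, z forward; pixel columns grow to the right and rows downward; lengths in m; the calibration is good to about 2 mm. A picture is of the moment at which its call begins.
- env.sign_off(): hands the job in; it is judged then, once.
The state is a dict: "time_s": time; "qpos": joint angles; "joint_velocities": joint speeds; "effort": joint torques, N m; "tool_pos": TCP position; "tool_rot": TCP orientation; "force": force on the tool from outside, world axes, zero at the start; "wrist_torque": the same for the moment, N m; "grip_width": finger opening in m; "grasp_force": force on a finger pad.
Only numpy, scipy, OpenCV 4.12 (cv2) and the standard library are available. Lean on these libraries where they do the work, as an engineer would, in place of code of your own. Each camera call takes 0.05 s, during which the arm holds its last target. There are 200 camera calls.

TASK

Two jars in the catch tray of the bench capping machine are finished, with their caps on. Put both of them into the grey tote, standing upright on its floor; set them down, do not drop them. The machine missed one jar: leave that open jar standing in the tray where it is.

Things in the scene. Friction and masses are not known exactly. Their poses are not given: they have to be found in the camera images.
- jar_a: Finished jar: round brown glass jar, 44 mm in diameter, straight-sided to 55 mm above its base, with a white 41 mm screw cap on it; 75 mm tall in all, about 0.14 kg. It starts upright in the catch tray. Origin: centre of its underside; z points up through the cap. It is round, so its yaw means nothing.
- jar_b: The other finished jar, just like jar_a. The aluminium catch tray they stand in lies on the right of the table: 250 mm (x) by 290 mm (y), 4 mm floor, low rim 14 mm above the table, turned up to 12 degrees either way. The machine, 335 mm tall, rises 135 mm or more to the right (-y) of any jar's centre.
- open_jar: The missed jar, to be left alone: same brown glass, no cap, open narrower neck, 44 mm wide, 68 mm tall. Origin: centre of its underside, z up. The three jars and a loose white cap (41 mm wide, 15 mm high, lying flat, a mere bystander) stand in the tray as two rows of two, in any order, centres at least 85 mm apart along the tray's x and 105 mm along its y.
- tote: Open grey plastic box, fixed to the table, empty, on the left: 200 mm (x) by 300 mm (y) outside, 65 mm tall, walls and floor 5 mm thick. Origin: centre of its underside, so its inner floor is 5 mm above the origin. x and y run along its sides, z up.
Not all that is in view belongs to the job. Leave any turquoise look-alike of the jar_a alone. Leave any red look-alike of the jar_b alone.

How it is judged (in metres and radians):
At the end, for the whole second after the job is handed in: Both capped jars stand in the tote on its floor (base within 10 mm of the floor), upright within 10 degrees, released and at rest; the open jar stands upright in the tray within 30 mm of where it was (x of jar_a in the frame of tote between -0.085 and 0.085 m and y of jar_a in the frame of tote between -0.135 and 0.135 m and z of each of jar_a, jar_b in the frame of tote below 0.015 m and angle between each of jar_a, jar_b, open_jar's own z axis and vertical below 0.17 rad and linear speed of each of jar_a, jar_b below 0.03 m/s and x of jar_b in the frame of tote between -0.085 and 0.085 m and y of jar_b in the frame of tote between -0.135 and 0.135 m and distance of open_jar from where it was at the start of the episode below 0.03 m); the robot touches nothing.
It fails at once if a capped jar is dropped (falls freely by more than about 40 mm) ((linear speed of jar_a above 0.9 m/s and contact force between jar_a and the fingers below 0.1 N) or (linear speed of jar_b above 0.9 m/s and contact force between jar_b and the fingers below 0.1 N)).
It fails at once if the open jar is moved more than 30 mm or knocked over (distance of open_jar from where it was at the start of the episode above 0.03 m or angle between open_jar's own z axis and vertical above 0.5 rad).
It also fails if it takes over 64 s, if anything falls off the work surface, if the arm or the gripper's body presses on something with over 40 N, if the wrist force passes 120 N, or if a joint passes its speed limit or range.

## Working session

There is one attempt and no reset: what is moved stays moved. The work goes in short steps, Python scripts to look and compute and a shell command to move; the robot and the scene stay as the last step left them, time stands still between calls to the robot, and variables do not carry over. Pictures are saved under pics/ and viewed, at most 10 in all, crops included, and the job is handed in when it is done.

```bash
mkdir -p pics; cat > h.py <<'E'
from cell import env
import numpy as np, cv2
def shot(name,fn):
    c=env.read_camera(name); cv2.imwrite(f'pics/{fn}.png',c['frame'][:,:,::-1]); np.savez(f'pics/{fn}.npz',**c); return c
def world(c):
    z=c['z_map']; K=c['K']; v,u=np.mgrid[:z.shape[0],:z.shape[1]]
    P=np.stack([(u-K[0,2])/K[0,0]*z,(v-K[1,2])/K[1,1]*z,z],-1)
    R=cv2.Rodrigues(np.array(c['rvec']))[0]
    W=(P-np.array(c['tvec']).ravel())@R; W[z==0]=np.nan; return W
E
python3 - <<'E'
from h import *
print(env.get_obs(),env.grip_point_offset)
c=shot('top','top1'); d=shot('side','side1')
W=world(c); 
m=(W[...,2]>0.04)&(W[...,2]<0.12)
n,l,s,ce=cv2.connectedComponentsWithStats(m.astype('uint8'))
for i in range(1,n):
    if s[i,4]>30: 
        p=W[l==i]; t=np.nanmax(p[:,2]); q=p[p[:,2]>t-0.006]
        print(s[i],ce[i].round(),t.round(4),((q.min(0)+q.max(0))/2).round(4),np.ptp(q,0).round(3),np.mean(c['frame'][l==i],0).round())
E
```

```text
{'time_s': 0.0, 'qpos': array([-65.60035623,  18.4385468 ,  -4.01613484,  83.1761922 ,
         1.29535811,  78.53972168,  -3.25925397]), 'joint_velocities': array([-0.02818132, -0.01250748, -0.01257096, -0.06619333, -0.01853916,
        0.0084358 ,  0.012577  ]), 'effort': array([-7.27482784e-04, -4.91286421e+01, -4.04052073e-01, -3.12535679e+01,
       -6.38427003e-02,  4.36849322e-02,  1.75573859e-04]), 'tool_pos': array([0.25996081, 0.59514293, 0.2214561 ]), 'tool_rot': array([-1.79890806e+02,  5.93548773e-03,  1.56411530e+02]), 'force': array([-0.27890598, -0.67691738, -0.29566093]), 'wrist_torque': array([-0.00775594,  0.02538129, -0.00746082]), 'grasp_force': 0.0, 'grip_width': 0.08714332819155182} 0.0187
[ 342   43  123   55 5749] [402.  71.] 0.1197 [ 0.8801 -0.3507  0.1167] [0.069 0.218 0.006] [91. 90. 89.]
[178  63  34  39 711] [195.  80.] 0.0982 [0.8291 0.0992 0.0952] [0.07  0.069 0.006] [75. 76. 75.]
[ 97  66  38  38 777] [118.  87.] 0.12 [0.8185 0.2691 0.117 ] [0.043 0.044 0.006] [65. 61. 58.]
[255  83  29  27 524] [269.  96.] 0.1198 [ 0.8101 -0.0606  0.117 ] [0.01  0.02
[... 242 characters left out ...]
111 1955] [121. 226.] 0.07 [0.5208 0.2163 0.0671] [0.219 0.312 0.006] [41. 40. 40.]
[ 420  173   92  132 8118] [478. 239.] 0.1077 [ 0.5152 -0.5055  0.1047] [0.156 0.098 0.006] [64. 60. 58.]
[317 178  23  22 387] [328. 188.] 0.0826 [ 0.6126 -0.1894  0.0797] [0.04  0.038 0.006] [101.  99. 103.]
[230 186  20  22 340] [240. 197.] 0.0794 [ 0.5896 -0.0022  0.0764] [0.038 0.04  0.006] [19. 82. 81.]
[374 186  23  21 260] [384. 196.] 0.0771 [ 0.6025 -0.3115  0.0741] [0.032 0.032 0.006] [27. 13.  8.]
[312 227  23  21 379] [323. 237.] 0.0843 [ 0.5091 -0.1787  0.0813] [0.039 0.039 0.006] [105. 104. 108.]
[239 230  20  21 336] [249. 240.] 0.0792 [ 0.4988 -0.0237  0.0762] [0.039 0.039 0.006] [21. 86. 85.]
```

View pics/top1.png

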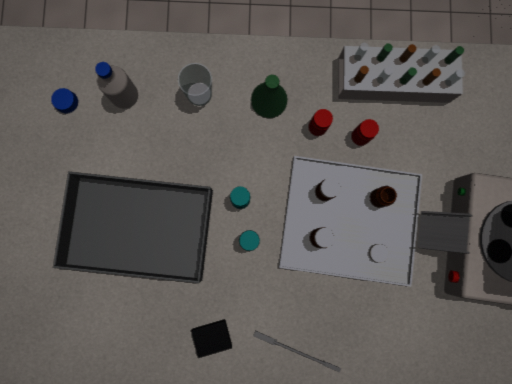

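View pics/side1.png

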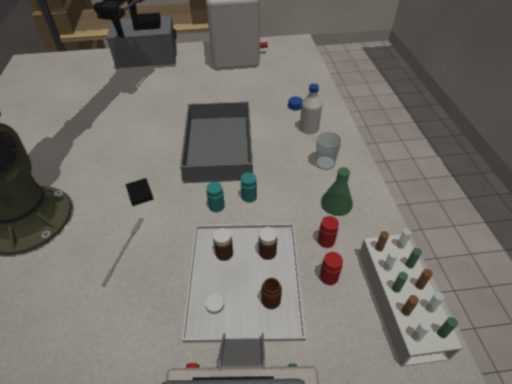

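Top view: brown jars with white caps at (328,188) and (323,237). The open brown jar is at (384,196) and the loose cap at (380,253). The look-alikes are turquoise at (240,197) and (249,240), and red at (321,120) and (366,130). The two white-capped brown jars in the tray fit the description; I'll confirm that in a crop and get the tote's pose.

```bash
cat >> h.py <<'E'
from scipy.spatial.transform import Rotation as Ro
def go(p,yaw):
    o=env.get_obs(); R=Ro.from_euler('xyz',o['tool_rot'],degrees=True); T=Ro.from_euler('xyz',[180,0,yaw],degrees=True)
    print('turn units',((R.inv()*T).as_rotvec()/np.pi).round(4),'shift units (target tool axes)',(T.inv().apply(np.array(p)-o['tool_pos'])/0.08).round(3), 'shift units (now axes)',(R.inv().apply(np.array(p)-o['tool_pos'])/0.08).round(3))
E
python3 - <<'E'
from h import *
c=dict(np.load('pics/top1.npz')); W=world(c)
t=cv2.resize(c['frame'][150:290,220:430,::-1],None,fx=3,fy=3,interpolation=2); s=cv2.imread('pics/side1.png')[210:330,180:310]
cv2.imwrite('pics/crop1.png',np.hstack([t[:360,:400],cv2.resize(s,(390,360))]))
m=np.zeros(W.shape[:2],bool); m[165:290,45:220]=1
r=W[m&(W[...,2]>.055)&(W[...,2]<.075)]
print(cv2.minAreaRect(r[:,:2].astype('float32')))
f=W[m&(W[...,2]<.02)&(W[...,0]>.46)&(W[...,0]<.58)&(W[...,1]>.12)&(W[...,1]<.3)]; print('floor',np.median(f[:,2]))
go([.61,-.19,.22],180)
E
```

```text
((0.520828902721405, 0.2172212451696396), (0.3007771968841553, 0.20037956535816193), 85.60610961914062)
floor 0.004843169078652091
turn units [-5.00e-04 -1.00e-04 -1.31e-01] shift units (target tool axes) [-4.375 -9.815  0.02 ] shift units (now axes) [-7.937 -7.244  0.033]
```

View pics/crop1.png

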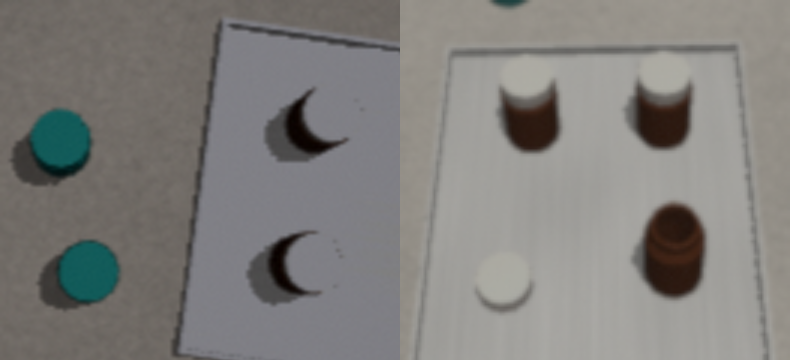

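The crop confirms it: the two upper jars are brown glass with white caps, and the open one is at lower right in the side view. Moving above the jars.

```bash
python3 -m creep '{"translation":[[0,0,0],[0,0,0],[0,0,0],[-0.3,-0.6,0],[-0.3,-0.6,0]],"turn":[[0,0,-0.044],[0,0,-0.044],[0,0,-0.043],[0,0,0],[0,0,0]],"grip":[1,1,1,1,1]}' 15
python3 -m creep '{"translation":[[-0.3,-0.6,0],[-0.3,-0.6,0],[-0.3,-0.6,0],[-0.3,-0.6,0],[-0.3,-0.6,0]],"turn":[[0,0,0],[0,0,0],[0,0,0],[0,0,0],[0,0,0]],"grip":[1,1,1,1,1]}'
python3 -m creep '{"translation":[[-0.25,-0.6,0],[-0.25,-0.6,0],[-0.25,-0.6,0],[-0.25,-0.6,0],[-0.25,-0.6,0]],"turn":[[0,0,0],[0,0,0],[0,0,0],[0,0,0],[0,0,0]],"grip":[1,1,1,1,1]}'
python3 -c "
from h import *
go([.6126,-.1894,.2],180);go([.56,-.185,.22],180)"
```

```text
time_s: 0.72
tool_pos: [0.3083, 0.4985, 0.2217]
tool_rot: [-179.9, -0.0, -179.9]
force: [-0.1, 0.4, 0.7]
grip_width: 0.0869
grasp_force: 0.0
time_s: 1.35
tool_pos: [0.4285, 0.2578, 0.2223]
tool_rot: [-180.0, -0.0, 180.0]
force: [1.8, -0.1, -0.1]
grip_width: 0.087
grasp_force: 0.0
time_s: 1.98
tool_pos: [0.5283, 0.0181, 0.2224]
tool_rot: [180.0, -0.0, 180.0]
force: [0.5, -0.5, 0.5]
grip_width: 0.0871
grasp_force: 0.0
turn units [ 0.0001 -0.     -0.    ] shift units (target tool axes) [-1.054 -2.593  0.279] shift units (now axes) [-1.054 -2.593  0.279]
turn units [ 0.0001 -0.     -0.    ] shift units (target tool axes) [-0.397 -2.538  0.029] shift units (now axes) [-0.397 -2.538  0.029]
```

```bash
python3 -m creep '{"translation":[[-0.25,-0.65,0],[-0.25,-0.65,0],[-0.25,-0.65,0],[-0.3,-0.64,0],[0,0,0]],"turn":[[0,0,0],[0,0,0],[0,0,0],[0,0,0],[0,0,0]],"grip":[1,1,1,1,1]}'
python3 - <<'E'
from h import *
c=shot('wrist','w1'); W=world(c); o=env.get_obs(); print(o['tool_pos'])
m=(W[...,2]>0.07)&(W[...,2]<0.09)
n,l,s,ce=cv2.connectedComponentsWithStats(m.astype('uint8'))
for i in range(1,n):
    if s[i,4]>100:
        q=W[l==i]; cc,r=cv2.minEnclosingCircle(q[:,:2].astype('float32')); print(s[i],np.round(cc,4),round(r,4),((q.min(0)+q.max(0))/2).round(4),np.median(q,0).round(4)); go([*cc,.0445-.0187],180)
E
```

```text
time_s: 2.6
tool_pos: [0.6113, -0.1936, 0.2213]
tool_rot: [-179.8, -0.1, 179.5]
force: [-1.0, 1.5, -0.2]
grip_width: 0.087
grasp_force: 0.0
[ 0.61133634 -0.19002923  0.22135729]
[ 405   54   44   44 1446] [ 0.4993 -0.0248] 0.0212 [ 0.4999 -0.025   0.0739] [ 0.4996 -0.0256  0.0752]
turn units [-0.0003 -0.0007 -0.0014] shift units (target tool axes) [1.4   2.065 2.444] shift units (now axes) [1.404 2.062 2.446]
[   0   65   44   84 1858] [ 0.529 -0.44 ] 0.0417 [ 0.5292 -0.4439  0.0799] [ 0.5307 -0.4512  0.0763]
turn units [-0.0003 -0.0007 -0.0014] shift units (target tool axes) [ 1.029 -3.125  2.444] shift units (now axes) [ 1.009 -3.127  2.45 ]
[ 255   66   40   43 1357] [ 0.5099 -0.1791] 0.0204 [ 0.5103 -0.1789  0.0759] [ 0.5099 -0.1794  0.0793]
turn units [-0.0003 -0.0007 -0.0014] shift units (target tool axes) [1.268 0.136 2.444] shift units (now axes) [1.263 0.133 2.447]
[ 416  146   40   38 1168] [ 0.5908 -0.0026] 0.0209 [ 0.5907 -0.0026  0.074 ] [ 0.5901 -0.0037  0.0753]
turn units [-0.0003 -0.0007 -0.0014] shift units (target tool axes) [0.257 2.342 2.444] shift units (now axes
[... 530 characters left out ...]
-0.1901] 0.0205 [ 0.6133 -0.1899  0.0758] [ 0.6128 -0.1899  0.0793]
turn units [-0.0003 -0.0007 -0.0014] shift units (target tool axes) [-2.600e-02 -1.000e-03  2.444e+00] shift units (now axes) [-3.100e-02  2.000e-03  2.444e+00]
[181 274  34  31 814] [ 0.7435 -0.2719] 0.0209 [ 0.743  -0.2721  0.0738] [ 0.7416 -0.2716  0.0753]
turn units [-0.0003 -0.0007 -0.0014] shift units (target tool axes) [-1.652 -1.023  2.444] shift units (now axes) [-1.662 -1.013  2.442]
[262 287  31  11 247] [ 0.7544 -0.1742] 0.0188 [ 0.7486 -0.1742  0.0737] [ 0.7482 -0.1744  0.075 ]
turn units [-0.0003 -0.0007 -0.0014] shift units (target tool axes) [-1.788  0.198  2.444] shift units (now axes) [-1.792  0.209  2.44 ]
```

View pics/w1.png

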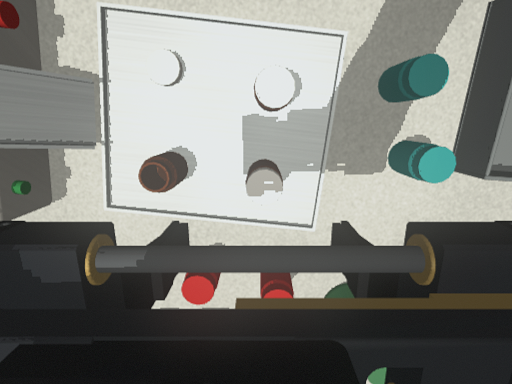

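The wrist view shows capped jar A below the gripper at (264,177), B at (275,88) and the open jar at (160,173). It agrees with the top view to about 1 mm, so I'll descend and grip.

```bash
python3 -m creep '{"translation":[[-0.03,0,0.5],[0,0,0.5],[0,0,0.5],[0,0,0.5],[0,0,0.3]],"turn":[[0,0,0],[0,0,0],[0,0,0],[0,0,0],[0,0,0]],"grip":[1,1,1,1,1]}'
python3 -m creep '{"translation":[[0,0,0.14],[0,0,0],[0,0,0],[0,0,0],[0,0,0]],"turn":[[0,0,0],[0,0,0],[0,0,0],[0,0,0],[0,0,0]],"grip":[1,1,0.3,0.3,0.3]}' 15
python3 -m creep '{"translation":[[0,0,0],[0,0,0],[0,0,0],[0,0,0],[0,0,0]],"turn":[[0,0,0],[0,0,0],[0,0,0],[0,0,0],[0,0,0]],"grip":[0.3,0.3,0.3,0.3,0.3]}' 15
```

```text
time_s: 3.28
tool_pos: [0.6131, -0.1844, 0.0362]
tool_rot: [179.9, -0.2, -179.9]
force: [-0.7, -0.9, -0.4]
grip_width: 0.0866
grasp_force: 0.0
time_s: 3.9
tool_pos: [0.6149, -0.1877, 0.0282]
tool_rot: [-180.0, 0.1, 180.0]
force: [-0.4, 0.4, 0.5]
grip_width: 0.0649
grasp_force: 0.0
time_s: 4.53
tool_pos: [0.6145, -0.188, 0.0275]
tool_rot: [-180.0, 0.0, 180.0]
force: [-1.2, -0.4, 1.9]
grip_width: 0.0432
grasp_force: 15.0
```

```bash
python3 -m creep '{"translation":[[0,0,-0.15],[0,0,-0.4],[0,0,-0.5],[0,0,-0.5],[0,0,-0.5]],"turn":[[0,0,0],[0,0,0],[0,0,0],[0,0,0],[0,0,0]],"grip":[0.3,0.3,0.3,0.3,0.3]}' 25
python3 -m creep '{"translation":[[0,0,-0.3],[0.05,0.3,0],[0.1,0.5,0],[0.1,0.5,0],[0.1,0.5,0]],"turn":[[0,0,0],[0,0,0],[0,0,0],[0,0,0],[0,0,0]],"grip":[0.3,0.3,0.3,0.3,0.3]}'
python3 -m creep '{"translation":[[0.1,0.5,0],[0.1,0.5,0],[0.1,0.5,0],[0.1,0.5,0],[0.1,0.5,0]],"turn":[[0,0,0],[0,0,0],[0,0,0],[0,0,0],[0,0,0]],"grip":[0.3,0.3,0.3,0.3,0.3]}'
python3 -m creep '{"translation":[[0.1,0.5,0],[0.1,0.5,0],[0.1,0.4,0],[0.05,0.25,0],[0,0,0]],"turn":[[0,0,0],[0,0,0],[0,0,0],[0,0,0],[0,0,0]],"grip":[0.3,0.3,0.3,0.3,0.3]}'
python3 -m creep '{"translation":[[0,0,0],[0,0,0]],"turn":[[0,0,0],[0,0,0]],"grip":[0.3,0.3]}'
python3 -c "
from h import *
go([.5262,.287,.0295],180)
c=shot('side','s2')"
```

```text
time_s: 5.15
tool_pos: [0.6142, -0.1871, 0.1931]
tool_rot: [180.0, 0.0, -180.0]
force: [0.0, 0.1, -1.9]
grip_width: 0.0432
grasp_force: 25.0
time_s: 5.78
tool_pos: [0.5858, -0.042, 0.2158]
tool_rot: [180.0, 0.0, 180.0]
force: [0.1, -0.4, -0.4]
grip_width: 0.0432
grasp_force: 25.0
time_s: 6.4
tool_pos: [0.5458, 0.1578, 0.2159]
tool_rot: [180.0, 0.0, 180.0]
force: [0.1, 0.6, -0.3]
grip_width: 0.0435
grasp_force: 25.0
time_s: 7.02
tool_pos: [0.5179, 0.2898, 0.2154]
tool_rot: [180.0, -0.0, -179.9]
force: [0.0, -0.3, -0.8]
grip_width: 0.0434
grasp_force: 25.0
time_s: 7.28
tool_pos: [0.5193, 0.2864, 0.2155]
tool_rot: [-180.0, 0.0, 179.8]
force: [-0.2, 0.7, -2.7]
grip_width: 0.0434
grasp_force: 25.0
turn units [-0.0002  0.0001 -0.001 ] shift units (target tool axes) [-0.086  0.007  2.325] shift units (now axes) [-0.085  0.009  2.325]
```

View pics/s2.png

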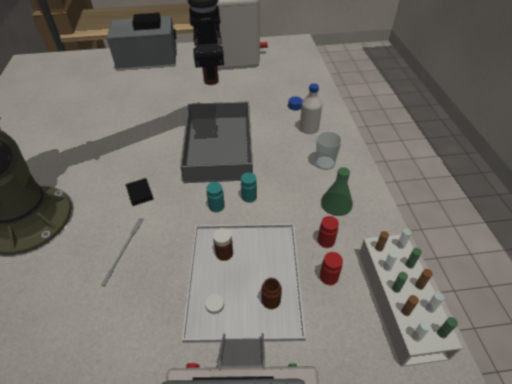

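The jar is held firmly at (210,75), over the far end of the tote. Lowering.

```bash
python3 -m creep '{"translation":[[-0.08,0,0.3],[0,0,0.5],[0,0,0.5],[0,0,0.5],[0,0,0.3]],"turn":[[0,0,0],[0,0,0],[0,0,0],[0,0,0],[0,0,0]],"grip":[0.3,0.3,0.3,0.3,0.3]}'
python3 -m creep '{"translation":[[0,0,0.1],[0,0,0.05],[0,0,0],[0,0,0],[0,0,0]],"turn":[[0,0,0],[0,0,0],[0,0,0],[0,0,0],[0,0,0]],"grip":[0.3,0.3,0.3,0.3,0.3]}'
```

```text
time_s: 7.95
tool_pos: [0.5242, 0.2869, 0.0452]
tool_rot: [-179.9, -0.1, 179.9]
force: [0.7, 0.5, -0.3]
grip_width: 0.0434
grasp_force: 25.0
time_s: 8.57
tool_pos: [0.5254, 0.2887, 0.0362]
tool_rot: [180.0, 0.1, 180.0]
force: [-0.2, 0.7, -1.5]
grip_width: 0.0435
grasp_force: 25.0
```

```bash
python3 -m creep '{"translation":[[0,0,0.04],[0,0,0.03],[0,0,0],[0,0,0]],"turn":[[0,0,0],[0,0,0],[0,0,0],[0,0,0]],"grip":[0.3,0.3,0.3,0.3]}'
python3 -m creep '{"translation":[[0,0,0.02],[0,0,0],[0,0,0]],"turn":[[0,0,0],[0,0,0],[0,0,0]],"grip":[0.3,0.3,0.3]}'
```

```text
time_s: 9.07
tool_pos: [0.5249, 0.2884, 0.0297]
tool_rot: [-180.0, -0.0, 180.0]
force: [0.7, 0.4, -2.2]
grip_width: 0.0431
grasp_force: 25.0
time_s: 9.45
tool_pos: [0.5252, 0.2885, 0.0285]
tool_rot: [180.0, 0.0, 180.0]
force: [-0.3, 0.3, 1.0]
grip_width: 0.0435
grasp_force: 25.0
```

The load has come off the wrist, so the jar is on the floor. Releasing and going back to jar B at (0.510,-0.179).

```bash
python3 -m creep '{"translation":[[0,0,0.01],[0,0,0],[0,0,0],[0,0,0],[0,0,0]],"turn":[[0,0,0],[0,0,0],[0,0,0],[0,0,0],[0,0,0]],"grip":[0.3,0.6,0.8,0.8,0.8]}'
python3 -m creep '{"translation":[[0,0,-0.2],[0,0,-0.4],[0,0,-0.6],[0,0,-0.6],[0,0,-0.6]],"turn":[[0,0,0],[0,0,0],[0,0,0],[0,0,0],[0,0,0]],"grip":[0.8,0.8,0.8,0.8,0.8]}'
python3 -m creep '{"translation":[[0.02,-0.6,0],[0.02,-0.6,0],[0.02,-0.6,0],[0.02,-0.6,0],[0.02,-0.6,0]],"turn":[[0,0,0],[0,0,0],[0,0,0],[0,0,0],[0,0,0]],"grip":[1,1,1,1,1]}'
python3 -m creep '{"translation":[[0.02,-0.6,0],[0.02,-0.6,0],[0.02,-0.6,0],[0.02,-0.6,0],[0,-0.4,0]],"turn":[[0,0,0],[0,0,0],[0,0,0],[0,0,0],[0,0,0]],"grip":[1,1,1,1,1]}'
python3 -m creep '{"translation":[[0,0,0],[0,0,0]],"turn":[[0,0,0],[0,0,0]],"grip":[1,1]}'
python3 - <<'E'
from h import *
go([.510,-.179,.0265],180)
c=shot('top','t3'); W=world(c)
m=np.zeros(W.shape[:2],bool); m[165:290,45:220]=1
q=W[m&(W[...,2]>.074)&(W[...,2]<.1)]; print('jar in tote',len(q),np.median(q,0),q.min(0),q.max(0))
E
```

```text
time_s: 10.07
tool_pos: [0.5249, 0.2884, 0.0272]
tool_rot: [-180.0, -0.0, 180.0]
force: [0.6, -0.7, 0.2]
grip_width: 0.0677
grasp_force: 0.0
time_s: 10.7
tool_pos: [0.525, 0.2883, 0.2224]
tool_rot: [179.9, 0.1, 180.0]
force: [0.4, -0.5, 0.2]
grip_width: 0.0694
grasp_force: 0.0
time_s: 11.32
tool_pos: [0.5169, 0.0468, 0.2208]
tool_rot: [179.9, 0.1, 180.0]
force: [0.2, -0.3, 0.7]
grip_width: 0.087
grasp_force: 0.0
time_s: 11.95
tool_pos: [0.5099, -0.1785, 0.2208]
tool_rot: [-180.0, 0.1, 179.8]
force: [0.2, 0.3, 0.3]
grip_width: 0.0872
grasp_force: 0.0
time_s: 12.2
tool_pos: [0.5107, -0.1746, 0.2199]
tool_rot: [179.9, 0.0, -180.0]
force: [-0.0, 1.4, 0.5]
grip_width: 0.0871
grasp_force: 0.0
turn units [0.0003 0.0003 0.0002] shift units (target tool axes) [ 0.009 -0.055  2.418] shift units (now axes) [ 0.011 -0.058  2.418]
jar in tote 324 [0.52335483 0.28671132 0.07966462] [0.50468596 0.26659629 0.07423464] [0.54356918 0.30800585 0.08389642]
```

View pics/t3.png

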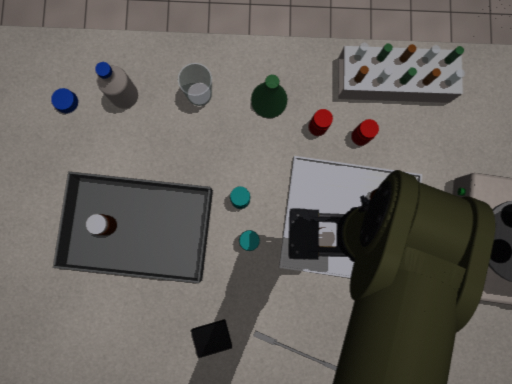

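Jar A stands upright in the tote at (98,225), with its top at 0.080 m. The gripper is above jar B. Descending.

```bash
python3 -m creep '{"translation":[[0.01,-0.05,0.5],[0,0,0.5],[0,0,0.5],[0,0,0.5],[0,0,0.3]],"turn":[[0,0,0],[0,0,0],[0,0,0],[0,0,0],[0,0,0]],"grip":[1,1,1,1,1]}'
python3 -m creep '{"translation":[[0,0,0.11],[0,0,0],[0,0,0],[0,0,0],[0,0,0]],"turn":[[0,0,0],[0,0,0],[0,0,0],[0,0,0],[0,0,0]],"grip":[1,1,0.3,0.3,0.3]}' 15
python3 -m creep '{"translation":[[0,0,0],[0,0,0],[0,0,0],[0,0,0],[0,0,0]],"turn":[[0,0,0],[0,0,0],[0,0,0],[0,0,0],[0,0,0]],"grip":[0.3,0.3,0.3,0.3,0.3]}' 25
```

```text
time_s: 12.88
tool_pos: [0.509, -0.1772, 0.0334]
tool_rot: [179.9, -0.1, -179.8]
force: [0.3, 1.0, -0.7]
grip_width: 0.0871
grasp_force: 0.0
time_s: 13.5
tool_pos: [0.51, -0.1796, 0.0272]
tool_rot: [180.0, 0.1, 180.0]
force: [0.2, 0.0, -0.0]
grip_width: 0.0648
grasp_force: 0.0
time_s: 14.12
tool_pos: [0.5097, -0.1794, 0.0266]
tool_rot: [180.0, 0.0, 180.0]
force: [-1.2, 0.2, 1.7]
grip_width: 0.0433
grasp_force: 25.0
```

```bash
python3 -m creep '{"translation":[[0,0,-0.15],[0,0,-0.4],[0,0,-0.6],[0,0,-0.7],[0,0,-0.5]],"turn":[[0,0,0],[0,0,0],[0,0,0],[0,0,0],[0,0,0]],"grip":[0.3,0.3,0.3,0.3,0.3]}'
python3 -m creep '{"translation":[[0,0.3,0],[0,0.5,0],[0,0.5,0],[-0.03,0.5,0],[-0.03,0.5,0]],"turn":[[0,0,0],[0,0,0],[0,0,0],[0,0,0],[0,0,0]],"grip":[0.3,0.3,0.3,0.3,0.3]}'
python3 -m creep '{"translation":[[0,0.5,0],[0,0.5,0],[0,0.5,0],[0,0.28,0],[0,0,0]],"turn":[[0,0,0],[0,0,0],[0,0,0],[0,0,0],[0,0,0]],"grip":[0.3,0.3,0.3,0.3,0.3]}'
python3 -m creep '{"translation":[[0,0,0],[0,0,0]],"turn":[[0,0,0],[0,0,0]],"grip":[0.3,0.3]}'
python3 -c "
from h import *
go([.5154,.1474,.0276],180)"
```

```text
time_s: 14.75
tool_pos: [0.5099, -0.1804, 0.2177]
tool_rot: [-180.0, 0.2, 179.9]
force: [0.5, 0.3, -1.4]
grip_width: 0.0437
grasp_force: 25.0
time_s: 15.38
tool_pos: [0.5143, 0.0051, 0.2151]
tool_rot: [-180.0, 0.0, 179.9]
force: [1.1, -0.1, -1.8]
grip_width: 0.0433
grasp_force: 25.0
time_s: 16.0
tool_pos: [0.5141, 0.1485, 0.2146]
tool_rot: [-180.0, -0.0, -179.8]
force: [-0.6, 0.1, -1.7]
grip_width: 0.0433
grasp_force: 25.0
time_s: 16.25
tool_pos: [0.5148, 0.145, 0.2148]
tool_rot: [-180.0, 0.0, 179.8]
force: [0.4, 0.4, -1.1]
grip_width: 0.0432
grasp_force: 25.0
turn units [-0.0001  0.0001 -0.0009] shift units (target tool axes) [-0.008  0.03   2.34 ] shift units (now axes) [-0.007  0.031  2.34 ]
```

```bash
python3 -m creep '{"translation":[[0,0.03,0.3],[0,0,0.5],[0,0,0.5],[0,0,0.5],[0,0,0.3]],"turn":[[0,0,0],[0,0,0],[0,0,0],[0,0,0],[0,0,0]],"grip":[0.3,0.3,0.3,0.3,0.3]}'
python3 -m creep '{"translation":[[0,0,0.1],[0,0,0.08],[0,0,0],[0,0,0],[0,0,0]],"turn":[[0,0,0],[0,0,0],[0,0,0],[0,0,0],[0,0,0]],"grip":[0.3,0.3,0.3,0.3,0.3]}'
python3 -m creep '{"translation":[[0,0,0.04],[0,0,0],[0,0,0]],"turn":[[0,0,0],[0,0,0],[0,0,0]],"grip":[0.3,0.3,0.3]}'
```

```text
time_s: 16.88
tool_pos: [0.5136, 0.1476, 0.0447]
tool_rot: [-179.9, -0.1, 179.9]
force: [0.3, -0.3, -1.4]
grip_width: 0.0434
grasp_force: 25.0
time_s: 17.5
tool_pos: [0.515, 0.1495, 0.0329]
tool_rot: [180.0, 0.1, 180.0]
force: [-0.2, -0.4, -1.7]
grip_width: 0.0436
grasp_force: 25.0
time_s: 17.88
tool_pos: [0.5144, 0.1492, 0.0289]
tool_rot: [-180.0, -0.0, 180.0]
force: [-0.5, -0.3, -0.9]
grip_width: 0.0432
grasp_force: 25.0
```

```bash
python3 -m creep '{"translation":[[0,0,0.02],[0,0,0],[0,0,0]],"turn":[[0,0,0],[0,0,0],[0,0,0]],"grip":[0.3,0.3,0.3]}'
python3 -m creep '{"translation":[[0,0,0],[0,0,0],[0,0,0],[0,0,0],[0,0,0]],"turn":[[0,0,0],[0,0,0],[0,0,0],[0,0,0],[0,0,0]],"grip":[0.4,0.6,0.8,0.8,0.8]}'
python3 -m creep '{"translation":[[0,0,-0.2],[0,0,-0.4],[0,0,-0.6],[0,0,-0.6],[0,0,-0.6]],"turn":[[0,0,0],[0,0,0],[0,0,0],[0,0,0],[0,0,0]],"grip":[0.8,0.8,0.8,0.8,0.8]}'
python3 -m creep '{"translation":[[0,-0.5,0],[0,-0.5,0],[0,-0.5,0],[0,-0.2,0],[0,0,0]],"turn":[[0,0,0],[0,0,0],[0,0,0],[0,0,0],[0,0,0]],"grip":[0.8,0.8,0.8,0.8,0.8]}'
python3 - <<'E'
from h import *
c=shot('side','s4')
W=world(shot('top','t4'))
m=np.zeros(W.shape[:2],bool); m[165:290,45:220]=1
m&=(W[...,2]>.074)&(W[...,2]<.1)
n,l,s,ce=cv2.connectedComponentsWithStats(m.astype('uint8'))
for i in range(1,n):
    if s[i,4]>30: q=W[l==i]; print(s[i],np.median(q,0).round(4))
E
```

```text
time_s: 18.25
tool_pos: [0.5147, 0.1492, 0.0276]
tool_rot: [180.0, 0.0, 180.0]
force: [-1.1, -0.8, 1.5]
grip_width: 0.0435
grasp_force: 25.0
time_s: 18.88
tool_pos: [0.5145, 0.1492, 0.0273]
tool_rot: [180.0, 0.0, 180.0]
force: [-0.6, -0.2, -0.3]
grip_width: 0.068
grasp_force: 0.0
time_s: 19.5
tool_pos: [0.5145, 0.149, 0.2223]
tool_rot: [180.0, 0.1, 180.0]
force: [0.6, 0.0, -0.0]
grip_width: 0.0697
grasp_force: 0.0
time_s: 20.12
tool_pos: [0.5146, 0.0129, 0.22]
tool_rot: [180.0, 0.1, 179.9]
force: [-0.1, 0.5, -0.4]
grip_width: 0.0696
grasp_force: 0.0
[ 86 214  21  20 329] [0.5235 0.2867 0.0796]
```

View pics/s4.png

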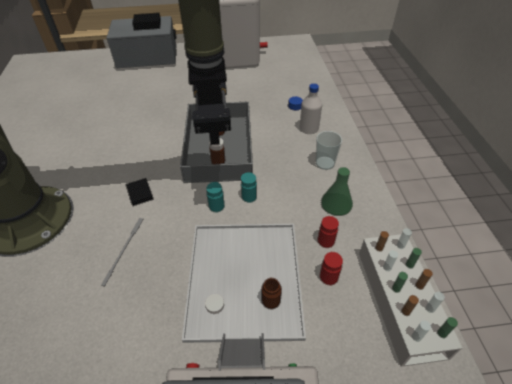

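The side view shows jar B upright in the tote at (217,152), and the open jar untouched at (271,293). The arm hides B from above, so I'll step aside once to check it.

```bash
python3 -m creep '{"translation":[[0,-0.5,0],[0,-0.5,0],[0,-0.5,0],[0,-0.3,0],[0,0,0]],"turn":[[0,0,0],[0,0,0],[0,0,0],[0,0,0],[0,0,0]],"grip":[0.8,0.8,0.8,0.8,0.8]}' >/dev/null
python3 - <<'E'
from h import *
W=world(shot('top','t5'))
m=np.zeros(W.shape[:2],bool); m[165:290,45:220]=1
m&=(W[...,2]>.074)&(W[...,2]<.1)
n,l,s,ce=cv2.connectedComponentsWithStats(m.astype('uint8'))
k=[np.median(W[l==i],0).round(4) for i in range(1,n) if s[i,4]>100]; print(k)
if len(k)==2: print(env.sign_off())
E
```

```text
[array([0.5235, 0.2869, 0.0798]), array([0.5145, 0.1481, 0.0798])]
the job is handed in; nothing more can be done
None
```

Both capped jars are standing upright on the tote floor and released, the open jar is still where it was in the tray, and the job is handed in at about 21 s of the 64 s allowed; no verdict came back.

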